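# Stamp the shop's mark on a sample board in the marking press

## Robot

A 6-joint arm with a two-finger parallel gripper is mounted at the origin on the work surface. World frame = base frame: x ahead of the robot, y to its left, z up, the work surface at z = 0. Lengths are in m, angles in rad, forces in N, time in s.
With the tool pointing down it reaches from about 0.25 to 0.775 m from the base axis. Payload 4 kg.
Tool frame: the origin (TCP) lies at the very end of the fingers, on their centre line; the grasp point (between the pads) lies 19 mm behind it; z points along the fingers, y is the line along which they close (so a half turn about z gives the same grasp; the last joint's range is limited). The gripper opens to 94 mm and grips with 3 to 60 N. Pads are 16 mm wide; open, the fingers measure 119 mm over their backs; the gripper's body (75 mm by 177 mm) begins 78 mm behind the grasp point.
Start: joints at [-1.301, 0.087, 1.371, -0, 1.684, -0.103], TCP at [0.2, -0.512, 0.206] pointing down, gripper open.
Joint ranges: [-3.1, 3.1], [-0.76, 2.03], [0.27, 2.55], [-1.08, 4.22], [0.17, 2.65], [-2.57, 2.57]. Speed limits (rad/s): [2.79, 2.79, 3.14, 3.14, 3.14, 3.14].

## Interface

Orientations are given as [roll, pitch, yaw] about the fixed x, y, z axes, in that order (R = Rz(yaw) Ry(pitch) Rx(roll)).
In Python, from bench import robot gives the robot as it stands. The module is installed in compiled form; this text tells all that it offers.
- The arm moves only by the tool move_arm, never from a script. Its argument "deltas" is one flat list of numbers, 7 for each row, row after row: the turn, a rotation vector about the tool's x, y, z in rad, then the shift along the tool's x, y, z in cm, then the closure, from -1 (fully open) to 1 (shut). A call has 1 to 8 rows; each row is the pose to reach, as a shift and turn from the pose commanded when the call began, along the tool's axes at that moment; what a row does not reach only later rows make up. A row lasts 1/10 s, in which the tool goes at most 50 mm and 8.59 degrees, less where a joint would pass 70% of its speed; a pose out of reach is approached as far as the arm can. A call with a gripper value outside its range is refused whole. The fingers move at their own pace and stop on an object; the grip force is fixed at half the most. Time passes only in rows, so rows that repeat a pose let the fingers close. It gives the time, the measured TCP pose, the force, the opening and the grip force at its end, in the units of the state.
- robot.get_obs(): the state, without advancing time (a new reading comes with each control period).
- robot.snapshot(name): name is "scene" or "top"; returns a dict with "image" (420x560x3 uint8, red, green, blue), "depth" (420x560 float32, m along the optical axis (not along the pixel's ray), 0 where there is no reading), "fov_y" (degrees; the focal length in pixels is half the picture's height over the tangent of half this angle, whatever the lens; pixels are square), "cx", "cy" (the principal point, pixels), "D" ([k1, k2, p1, p2, k3] as OpenCV has them; the pictures are not rectified), "origin" and "orientation" of the camera in the world. Camera axes: x right, y up, looking along -z (the intrinsics and any distortion apply to the point x, -y, -z); pixel columns grow to the right and rows downward; lengths in m; the calibration is good to about 2 mm. A picture is of the moment at which its call begins.
- robot.close_job(): hands the job in; it is judged then, once.
The state is a dict: "time": time; "joint_positions": joint angles; "qvel": joint speeds; "joint_torque": joint torques, N m; "tool_pos": TCP position; "ee_rot": TCP orientation; "wrist_force": force on the tool from outside, world axes, zero at the start; "wrist_torque": the same for the moment, N m; "width": finger opening in m; "finger_force": force on a finger pad.
Only numpy, scipy, OpenCV 4.12 (cv2) and the standard library are available. Lean on these libraries where they do the work, as an engineer would, in place of code of your own. Each camera call takes 0.05 s, during which the arm holds its last target. There are 200 camera calls.

## Task

Stamp the bare end of the long sample board: lay the board on the press's bed with its bare end pushed in fully home against the back stop, press the plunger knob down until it bottoms, and let it spring all the way up with the board still in place. Then draw the board out and lay it flat in the wooden tray, heel pieces up, without disturbing the other things on the counter.

Things in the scene. Friction and masses are not known exactly. Their poses are not given: they have to be found in the camera images.
- board: The long loose sample board: plywood, 220 x 50 x 12 mm, about 0.14 kg, lying flat, with three black half-round heel pieces (34 mm across, 8 mm high, on the centre line) fixed on top. Origin: centre of its underside. x runs along it towards the bare end (the last 60 mm at +x carry nothing), y across its width, z up. Gripped across its 50 mm width at mid length.
- board_end (a point): Middle of the board's bare end, at its underside: 110 mm along the board's +x from its origin.
- press: Grey marking press fixed to the counter, its throat open to its own -x, a black knob on top. Origin: on the counter below the plunger's axis; x points into the throat, z up. Its head is 104 mm wide (y), spans x = -25 to 80 mm, top at z = 97 mm. In front a bed rail 30 mm wide (narrower than the board: fingers may straddle it), top at z = 25 mm, runs out to x = -160 mm.
- press_mouth (a point): Middle of the throat's mouth at bed height: 25 mm before the press's origin (-x), z = 25 mm; same axes. The throat is 60 mm wide between its cheeks and 30 mm high above the bed; flared lead-in plates reach 19 mm out in front. From here it is 45 mm to the back stop.
- press_stop (a point): Middle of the back stop's face at the height of the bed's top (25 mm above the counter); same axes as the press. The bare end's middle must come here.
- plunger_top (a point): Top centre of the plunger's black knob (42 mm across, flat top), 150 mm above the counter when up; it moves with the plunger, straight down.
- plunger (a joint): Plunger travel in m: 0 up, 0.018 bottomed against its stop. Sprung: about 4 N to start it, about 12.5 N at the bottom, then solid; springs back up when let go. It does not quite touch the board at the bottom.
- tray: Open shallow wooden tray fixed to the counter, 270 (x) x 130 (y) x 22 mm high, walls and floor 5 mm thick (inside 260 x 120 mm, floor 5 mm above the counter). Origin: centre of its underside; z up.
- short_board: Bystander: a shorter sample board, 140 x 50 x 12 mm with two heel pieces; not the one to mark. Origin: centre of its underside.
- polish_tin: Bystander: flat round steel polish tin, 72 mm across, 24 mm high. Origin: centre of its underside.
- jar: Bystander: amber glass jar with white cap, 64 mm across, 90 mm high. Origin: centre of its underside.
- can: Bystander: steel can, 72 mm across, 85 mm high. Origin: centre of its underside.
- tape: Bystander: cardboard tape core lying flat, 90 mm across, 24 mm high. Origin: centre of its underside.
- hammer: Bystander: hammer with wooden handle, lying flat near the robot. Origin: centre of its underside.
- carton: Bystander: small cardboard carton 100 x 65 x 50 mm. Origin: centre of its underside.
- brush: Bystander: shoe brush, 150 x 45 x 42 mm, lying bristles down. Origin: centre of its underside.
Not all that is in view belongs to the job. Leave any blue look-alike of the board alone.

How it is judged:
By the outcome, as a careful person would: the job done as asked, in the order asked, and still so for the second after the job is handed in, with the robot touching nothing.
It also fails if it takes over 72 s, if anything falls off the work surface, if the arm or the gripper's body presses on something with over 40 N, if the wrist force passes 120 N, or if a joint passes its speed limit or range.

## Working session

There is one attempt and no reset: what is moved stays moved. The work goes in short steps, Python scripts to look and compute and a tool call to move; the robot and the scene stay as the last step left them, time stands still between calls to the robot, and variables do not carry over. Pictures are saved under pics/ and viewed, at most 10 in all, crops included, and the job is handed in when it is done.

Besides the shell and the picture viewer there is one more tool, called after "Call:" as name(argument=value, ...) on one line, values as JSON. move_arm: Moves the arm, as the interface text tells. Its arguments: {"type":"object","properties":{"deltas":{"type":"array","items":{"type":"number"}}},"required":["deltas"]}

```bash
mkdir -p pics
cat > h.py <<'E'
import numpy as np, cv2, pickle
from bench import robot
from scipy.spatial.transform import Rotation as R
def snap(n,f):
    s=robot.snapshot(n); pickle.dump(s,open(f'pics/{f}.pkl','wb')); cv2.imwrite(f'pics/{f}.png',s['image'][:,:,::-1]); return s
def load(f): return pickle.load(open(f'pics/{f}.pkl','rb'))
def K(s):
    f=s['image'].shape[0]/2/np.tan(np.radians(s['fov_y'])/2); return np.array([[f,0,s['cx']],[0,f,s['cy']],[0,0,1.]])
def rot(s):
    o=np.array(s['orientation']); return o if o.shape==(3,3) else R.from_euler('xyz',o).as_matrix()
def rays(s,px):
    u=cv2.undistortPoints(np.array(px,float).reshape(-1,1,2),K(s),np.array(s['D'],float)).reshape(-1,2)
    return np.c_[u[:,0],-u[:,1],-np.ones(len(u))]@rot(s).T
def plane(s,px,z):
    d=rays(s,px); o=np.array(s['origin']); return o+d*((z-o[2])/d[:,2])[:,None]
def depthpts(s,px):
    px=np.array(px,int).reshape(-1,2); return np.array(s['origin'])+rays(s,px)*s['depth'][px[:,1],px[:,0]][:,None]
def proj(s,P):
    c=(np.array(P,float).reshape(-1,3)-s['origin'])@rot(s)*[1,-1,-1]
    return cv2.projectPoints(c,np.zeros(3),np.zeros(3),K(s),np.array(s['D'],float))[0].reshape(-1,2)
E
python3 - <<'E'
from h import *
for n in('scene','top'):
    s=snap(n,n+'0'); print(n,s['fov_y'],s['cx'],s['cy'],s['D'],s['origin'],s['orientation'])
o=robot.get_obs(); print(o)
E
```

```text
scene 49.68267383395673 279.26274046593807 208.62296605821172 [-0.0040189  0.         0.         0.         0.       ] [ 1.42358275 -0.12584358  1.08870699] [ 0.76227369 -0.01783546  1.45038381]
top 55.634562700083904 272.86640605048336 206.1658090862654 [0.03972753 0.         0.         0.         0.        ] [0.2389039  0.00255746 1.41024684] [ 0.19005901  0.00196139 -1.59609075]
{'time': 0.1, 'joint_positions': array([-1.30112023e+00,  8.78759637e-02,  1.37205355e+00,  1.54977989e-06,
        1.68357567e+00, -1.03110722e-01]), 'qvel': array([ 0.00120693, -0.00127583, -0.00332818, -0.00106084, -0.000413  ,
       -0.00076979]), 'joint_torque': array([ 3.16137972e-03, -3.41249478e+01, -3.03303587e+01,  7.20374286e-02,
        3.04137426e-02, -1.06698708e-04]), 'tool_pos': array([ 0.20018171, -0.5117725 ,  0.20444916]), 'ee_rot': array([-3.13969044e+00, -1.98385273e-04,  3.72786806e-01]), 'wrist_force': array([-0.40226175,  0.69037439,  0.71738755]), 'wrist_torque': array([-0.10283211,  0.05044104,  0.00012224]), 'finger_force': 0.0, 'width': 0.09419758473431004}
```

View pics/scene0.png

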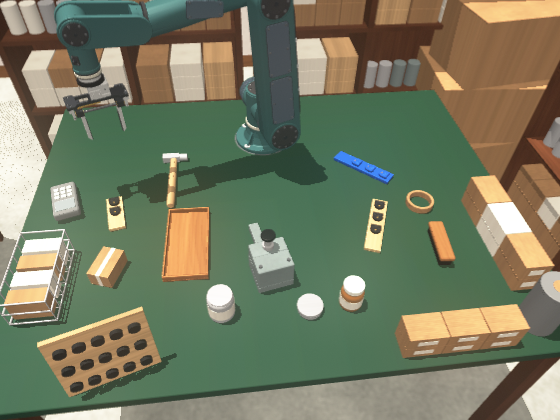

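View pics/top0.png

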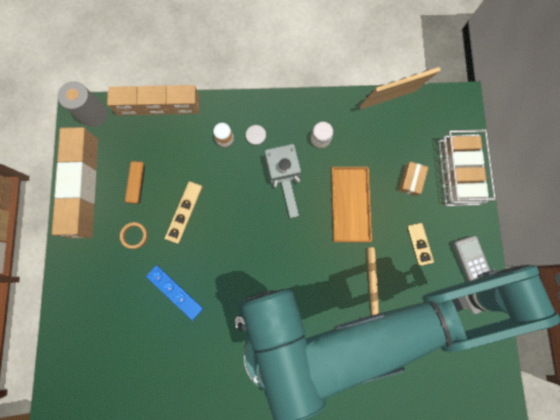

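Scene picture: three board-like things. The long yellow board with three heels is at scene (376,225), top (183,212). The blue look-alike is at scene (363,167), top (174,292). The short two-heel board is at scene (116,212), top (421,244). The yellow three-heel one fits the description, and its bare end is at the top-view end near (193,185). The press is at top (284,165) with its rail running towards (291,215), and the tray is at top (352,204).

```bash
cat > m.py <<'E'
from h import *
def biggest(mask,roi):
    m=np.zeros_like(mask); x0,y0,x1,y1=roi; m[y0:y1,x0:x1]=mask[y0:y1,x0:x1]
    m=cv2.morphologyEx(m,cv2.MORPH_CLOSE,np.ones((9,9)))
    c=max(cv2.findContours(m,0,2)[0],key=cv2.contourArea); return c.reshape(-1,2)
def rect(s,c,z):
    P=plane(s,c,z)[:,:2]; r=cv2.minAreaRect((P*1000).astype(np.float32)); return r,cv2.boxPoints(r)
E
python3 - <<'E'
from m import *
for f,roi in (('top0',(155,170,215,255)),('scene0',(350,185,405,265))):
    s=load(f); hsv=cv2.cvtColor(s['image'],cv2.COLOR_RGB2HSV)
    m=cv2.inRange(hsv,(12,60,120),(35,255,255)); c=biggest(m,roi)
    for z in(0,.012,): print(f,z,*rect(s,c,z)[0])
    print(rect(s,c,.012)[1].round(0).tolist())
    # black heels
    x0,y0,x1,y1=roi; inside=np.zeros(m.shape,np.uint8); cv2.fillPoly(inside,[cv2.convexHull(c.reshape(-1,1,2))],255)
    b=cv2.bitwise_and(cv2.inRange(hsv,(0,0,0),(180,255,75)),cv2.erode(inside,np.ones((3,3))))
    n,_,st,ce=cv2.connectedComponentsWithStats(b)
    for i in range(1,n):
        if st[i,4]>15: print('heel',ce[i],st[i,4],plane(s,[ce[i]],.018)[0].round(4))
    # depth top height
    px=c.mean(0); ys,xs=np.where(cv2.erode(m,np.ones((3,3)))[y0:y1,x0:x1]>0); D=depthpts(s,np.c_[xs+x0,ys+y0]); print('depth z',np.median(D[:,2]))
    # tray
    roi=(325,155,380,250) if f=='top0' else (155,200,215,285)
    m=cv2.inRange(hsv,(5,90,60),(25,255,255)); c=biggest(m,roi); 
    for z in(.0,.022): print('tray',rect(s,c,z)[0])
    print(rect(s,c,.022)[1].round(0).tolist())
    # knob
    roi=(265,150,300,180) if f=='top0' else (255,222,282,255)
    m=cv2.inRange(hsv,(0,0,0),(180,255,60));c=biggest(m,roi); (x,y,w,h)=cv2.boundingRect(c);print('knob box',x,y,w,h, 'rays at .15',plane(s,[c.mean(0)],.15))
s=load('top0');a=cv2.resize(s['image'][140:260,150:230],None,fx=4,fy=4,interpolation=2)
b=cv2.resize(s['image'][135:230,255:330],None,fx=5,fy=5,interpolation=2)[:480]
if b.shape[0]<480:b=np.pad(b,((0,480-b.shape[0]),(0,0),(0,0)))
cv2.imwrite('pics/crop1.png',np.hstack([a,b])[:,:,::-1]);print(np.hstack([a,b]).shape)
s=load('scene0');a=cv2.resize(s['image'][215:300,235:305],None,fx=6,fy=6,interpolation=2);b=cv2.resize(s['image'][190:275,345:405],None,fx=6,fy=6,interpolation=2)
cv2.imwrite('pics/crop2.png',np.hstack([a,b])[:,:,::-1])
E
```

```text
top0 0 (498.803466796875, 320.50762939453125) (58.29806900024414, 228.15138244628906) 68.2074203491211
top0 0.012 (496.5918884277344, 317.8021240234375) (57.802001953125, 226.20997619628906) 68.20743560791016
[[381.0, 333.0], [591.0, 249.0], [612.0, 303.0], [402.0, 387.0]]
depth z 0.010900844075930838
tray ((500.60382080078125, -283.49407958984375), (143.24693298339844, 305.3721618652344), 89.6039810180664)
tray ((496.52130126953125, -279.03167724609375), (141.0122528076172, 300.6083679199219), 89.6039810180664)
[[346.0, -348.0], [646.0, -351.0], [647.0, -210.0], [347.0, -207.0]]Traceback (most recent call last):
  File "<stdin>", line 22, in <module>
  File "m.py", line 5, in biggest
    c=max(cv2.findContours(m,0,2)[0],key=cv2.contourArea); return c.reshape(-1,2)
ValueError: max() iterable argument is empty
```

Run:
```python
from m import *
s=load('top0');a=cv2.resize(s['image'][165:260,150:220],None,fx=6,fy=6,interpolation=2)
b=cv2.resize(s['image'][135:230,255:318],None,fx=6,fy=6,interpolation=2)
cv2.imwrite('pics/crop1.png',np.hstack([a,b])[:,:,::-1])
s=load('scene0');a=cv2.resize(s['image'][215:300,235:305],None,fx=6,fy=6,interpolation=2);b=cv2.resize(s['image'][190:275,345:405],None,fx=6,fy=6,interpolation=2)
cv2.imwrite('pics/crop2.png',np.hstack([a,b])[:,:,::-1])
for f,px in(('top0',[(191,190),(187,204),(181,218),(352,204),(336,204),(368,200),(284,165),(276,160),(288,190),(292,212)]),('scene0',[(374,240),(378,205),(186,243),(268,236),(270,258),(255,230)])):
    s=load(f)
    for p in px: print(f,p,s['image'][p[1],p[0]],cv2.cvtColor(s['image'][p[1]:p[1]+1,p[0]:p[0]+1],cv2.COLOR_RGB2HSV)[0,0],depthpts(s,[p])[0].round(3))
```

```text
top0 (191, 190) [246 216 157] [ 20  92 246] [0.575 0.292 0.011]
top0 (187, 204) [84 82 68] [26 49 84] [0.523 0.304 0.018]
top0 (181, 218) [88 79 68] [17 58 88] [0.473 0.325 0.016]
top0 (352, 204) [232 169  96] [ 16 149 232] [ 0.51  -0.286  0.006]
top0 (336, 204) [208 147  77] [ 16 161 208] [ 0.512 -0.229  0.004]
top0 (368, 200) [178 123  66] [ 15 160 178] [ 0.522 -0.343  0.011]
top0 (284, 165) [88 92 87] [54 14 92] [ 0.62  -0.041  0.144]
top0 (276, 160) [177 187 181] [ 72  14 187] [ 0.653 -0.016  0.096]
top0 (288, 190) [180 188 184] [ 75  11 188] [ 0.564 -0.057  0.018]
top0 (292, 212) [183 192 185] [ 67  12 192] [ 0.483 -0.069  0.023]
scene0 (374, 240) [255 249 190] [ 27  65 255] [0.572 0.291 0.016]
scene0 (378, 205) [147 120  78] [ 18 120 147] [0.431 0.342 0.021]
scene0 (186, 243) [251 186 110] [ 16 143 251] [ 0.513 -0.285  0.004]
scene0 (268, 236) [63 67 62] [54 19 67] [ 0.632 -0.044  0.148]
scene0 (270, 258) [199 209 197] [ 55  15 209] [ 0.667 -0.042  0.094]
scene0 (255, 230) [197 207 197] [ 60  12 207] [ 0.501 -0.071  0.025]
```

View pics/crop1.png

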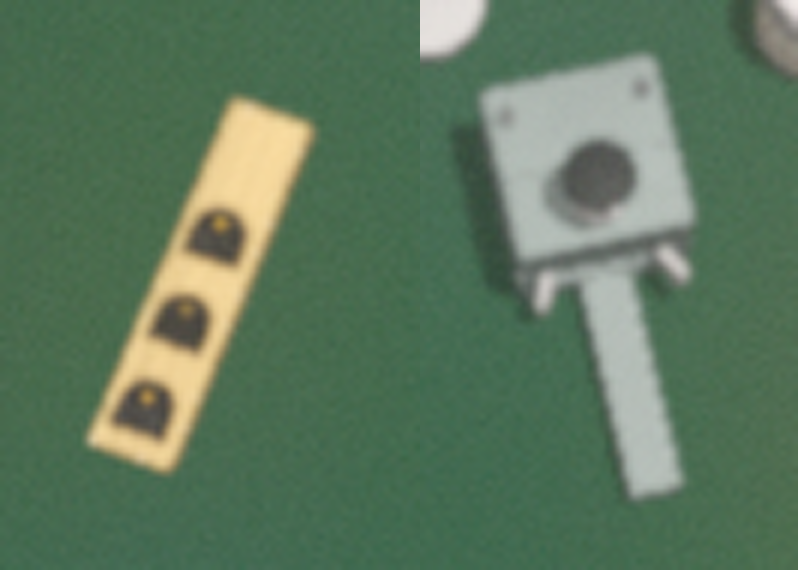

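View pics/crop2.png

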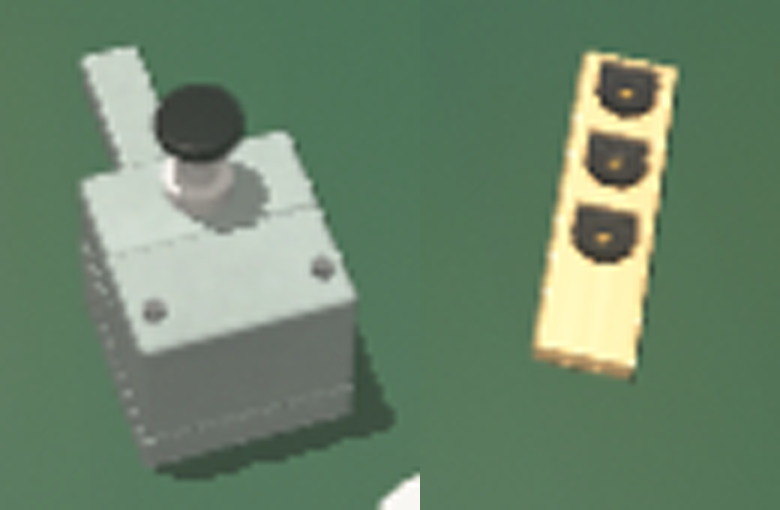

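The crops confirm it: the yellow board has three heels, with its bare end at the upper end in the top view (crop px 270,110) and at the lower end in the scene view. The press's throat opens towards the robot, with lead-in plates beside the rail.

Run:
```python
from m import *
S={f:load(f) for f in('top0','scene0')}
def tri(p,q):
    a,b=S['top0'],S['scene0'];d,e=rays(a,[p])[0],rays(b,[q])[0];o1,o2=np.array(a['origin']),np.array(b['origin'])
    d/=np.linalg.norm(d);e/=np.linalg.norm(e)
    t=np.linalg.lstsq(np.c_[d,-e],o2-o1,rcond=None)[0];P,Q=o1+t[0]*d,o2+t[1]*e; return ((P+Q)/2).round(4),np.linalg.norm(P-Q).round(4)
def comp(m,roi):
    k=np.zeros_like(m);x0,y0,x1,y1=roi;k[y0:y1,x0:x1]=m[y0:y1,x0:x1]
    return max(cv2.findContours(k,0,1)[0],key=cv2.contourArea).reshape(-1,2)
rois={'top0':dict(b=(155,170,215,255),k=(272,152,296,176),rail=(270,186,310,222),head=(255,140,310,178),tray=(325,155,380,246)),
 'scene0':dict(b=(350,185,405,265),k=(255,222,282,245),rail=(240,218,262,242),head=(240,230,300,295),tray=(155,200,215,285))}
C={}
for f in S:
    s=S[f];h=cv2.cvtColor(s['image'],cv2.COLOR_RGB2HSV);r=rois[f]
    m=cv2.inRange(h,(12,50,110),(32,255,255));c=comp(m,r['b']);q=cv2.minAreaRect(c.astype(np.float32))
    C[f]={}
    R_,B=rect(s,c,.012);print(f,'board',R_,B.round().tolist())
    C[f]['bc']=proj(s,[[*(np.array(R_[0])/1000),.012]])[0]
    k=comp(cv2.inRange(h,(0,0,0),(180,255,112 if f=='top0' else 90)),r['k']);(kc,kr)=cv2.minEnclosingCircle(k.astype(np.float32));C[f]['k']=kc
    el=cv2.fitEllipse(k);print('knob',el,plane(s,[el[0]],.15)[0].round(4)); C[f]['k']=el[0]
    g=cv2.inRange(h,(35,0,140),(95,60,255))
    c=comp(g,r['rail']);R_,B=rect(s,c,.025);print('rail',R_,B.round().tolist())
    if f=='top0':
        c=comp(g,r['head']);R_,B=rect(s,c,.097);print('head',R_,B.round().tolist())
    m=cv2.inRange(h,(5,90,40),(25,255,255));c=comp(m,r['tray']);
    R_,B=rect(s,c,.022);print('tray',R_,B.round().tolist())
    C[f]['t']=proj(s,[[*(np.array(R_[0])/1000),.022]])[0]
for k in('bc','k','t'):print(k,tri(C['top0'][k],C['scene0'][k]))
```

```text
top0 board ((496.4870300292969, 317.97076416015625), (57.378108978271484, 225.87525939941406), 68.34903717041016) [[381.0, 333.0], [591.0, 250.0], [612.0, 303.0], [402.0, 386.0]]
knob ((283.8047790527344, 163.92515563964844), (9.82666015625, 11.261797904968262), 63.52672576904297) [ 0.6219 -0.0407  0.15  ]
rail ((523.4774169921875, -64.01339721679688), (116.53963470458984, 31.781015396118164), 11.73219108581543) [[463.0, -60.0], [470.0, -91.0], [584.0, -68.0], [577.0, -37.0]]
head ((650.42431640625, -38.3444709777832), (105.00603485107422, 104.54955291748047), 11.425179481506348) [[589.0, 2.0], [609.0, -100.0], [712.0, -79.0], [692.0, 23.0]]
tray ((509.17218017578125, -278.8913879394531), (138.04183959960938, 275.003662109375), 88.51980590820312) [[370.0, -344.0], [645.0, -351.0], [648.0, -213.0], [373.0, -206.0]]
scene0 board ((504.01300048828125, 315.0670471191406), (52.88690185546875, 228.84982299804688), 68.16500091552734) [[388.0, 333.0], [600.0, 248.0], [620.0, 297.0], [408.0, 382.0]]
knob ((267.8489685058594, 235.01499938964844), (12.501656532287598, 14.219366073608398), 91.9780044555664) [ 0.6306 -0.0442  0.15  ]
rail ((508.9932861328125, -69.21853637695312), (78.60838317871094, 30.845355987548828), 11.341428756713867) [[467.0, -62.0], [473.0, -92.0], [551.0, -77.0], [544.0, -46.0]]
tray ((500.7430419921875, -280.63201904296875), (327.6820068359375, 139.34097290039062), 0.19903874397277832) [[337.0, -212.0], [337.0, -351.0], [665.0, -350.0], [664.0, -210.0]]
bc (array([0.4977, 0.3189, 0.0046]), np.float64(0.0015))
k (array([ 0.6241, -0.0422,  0.1421]), np.float64(0.0026))
t (array([ 0.5077, -0.2784,  0.0297]), np.float64(0.0022))
```

```bash
cat >> h.py <<'E'
def go(x,y,z,yawdeg):
    o=robot.get_obs(); R0=R.from_euler('xyz',o['ee_rot']); T=R.from_euler('xyz',[np.pi,0,np.radians(yawdeg)])
    print('turn',(R0.inv()*T).as_rotvec().round(4),'cm',(R0.inv().apply(np.array([x,y,z])-o['tool_pos'])*100).round(2),
     't',round(o['time'],2),'pos',o['tool_pos'].round(4),'yaw',np.degrees(o['ee_rot']).round(2),'F',o['wrist_force'].round(1),'w',round(o['width'],4),'j',o['joint_positions'].round(2))
E
python3 -c "
from h import *
go(.497,.317,.15,158.2)"
```

```text
turn [-7.0000e-04 -2.4000e-03 -2.3883e+00] cm [ 57.83 -66.36   5.58] t 0.1 pos [ 0.2002 -0.5118  0.2044] yaw [-1.7989e+02 -1.0000e-02  2.1360e+01] F [-0.4  0.7  0.7] w 0.0942 j [-1.3   0.09  1.37  0.    1.68 -0.1 ]
```

Call:
move_arm(deltas=[0, 0, -2.388, 57.8, -66.4, 0, -1, 0, 0, -2.388, 57.8, -66.4, 0, -1, 0, 0, -2.388, 57.8, -66.4, 0, -1, 0, 0, -2.388, 57.8, -66.4, 0, -1, 0, 0, -2.388, 57.8, -66.4, 0, -1, 0, 0, -2.388, 57.8, -66.4, 0, -1, 0, 0, -2.388, 57.8, -66.4, 0, -1, 0, 0, -2.388, 57.8, -66.4, 0, -1])

```text
time: 0.9
tool_pos: [0.335, -0.1336, 0.2052]
ee_rot: [3.141, 0.0, 1.578]
wrist_force: [1.4, 0.4, 0.4]
width: 0.0941
finger_force: 0.0
```

```bash
python3 -c "
from h import *
go(.497,.317,.15,158.2)"
```

```text
turn [ 2.000e-04  3.000e-04 -1.183e+00] cm [44.94 16.53  5.52] t 0.9 pos [ 0.335  -0.1336  0.2052] yaw [1.7998e+02 1.0000e-02 9.0420e+01] F [1.4 0.4 0.4] w 0.0941 j [-0.54 -0.35  1.76  0.    1.73 -0.54]
```

Call:
move_arm(deltas=[0, 0, -1.183, 44.9, 16.5, 0, -1, 0, 0, -1.183, 44.9, 16.5, 0, -1, 0, 0, -1.183, 44.9, 16.5, 0, -1, 0, 0, -1.183, 44.9, 16.5, 0, -1, 0, 0, -1.183, 44.9, 16.5, 0, -1, 0, 0, -1.183, 44.9, 16.5, 5.5, -1, 0, 0, -1.183, 44.9, 16.5, 5.5, -1, 0, 0, -1.183, 44.9, 16.5, 5.5, -1])

```text
time: 1.7
tool_pos: [0.4708, 0.2383, 0.1695]
ee_rot: [-3.141, 0.0, 2.762]
wrist_force: [-0.0, -1.0, 0.4]
width: 0.0935
finger_force: 0.0
```

Run:
```python
from h import *
go(.497,.317,.05,158.2)
for n in('top','scene'): snap(n,n+'1')
from m import *
s=load('top1');h=cv2.cvtColor(s['image'],cv2.COLOR_RGB2HSV)
# unoccluded: tray edges + press now
m=cv2.inRange(h,(5,90,40),(25,255,255));k=np.zeros_like(m);k[155:246,325:380]=m[155:246,325:380]
for f in('top1','scene1'):
    s=load(f);D=s['depth'];ys,xs=np.where(np.ones(D.shape));P=depthpts(s,np.c_[xs,ys])
    q=P[(abs(P[:,0]-.508)<.18)&(abs(P[:,1]+.28)<.09)&(P[:,2]>.014)&(P[:,2]<.03)]
    r=cv2.minAreaRect((q[:,:2]*1000).astype(np.float32));print(f,'rim',len(q),r,np.percentile(q[:,0],[1,99]),np.percentile(q[:,1],[1,99]))
    q=P[(abs(P[:,0]-.62)<.04)&(abs(P[:,1]+.04)<.04)&(P[:,2]>.13)];print('knob',len(q),q.mean(0).round(4),np.median(q[:,2]))
```

```text
turn [-0.0005  0.      0.0012] cm [ 0.48  8.28 11.95] t 1.7 pos [0.4708 0.2383 0.1695] yaw [-179.97    0.    158.27] F [-0.  -1.   0.4] w 0.0935 j [ 0.36  0.05  1.48 -0.    1.61 -0.83]
top1 rim 435 ((487.3101806640625, -280.0915832519531), (317.888427734375, 139.371337890625), 0.03945861756801605) [0.32868053 0.6444391 ] [-0.34905288 -0.21165747]
knob 126 [ 0.6217 -0.0419  0.1484] 0.1484690878872179
scene1 rim 515 ((489.2466125488281, -281.252685546875), (134.2036590576172, 321.48468017578125), 89.96803283691406) [0.32988615 0.64888786] [-0.34804475 -0.21464149]
knob 163 [ 0.629 -0.044  0.148] 0.14840783716779793
```

Call:
move_arm(deltas=[0, 0, 0, 0.5, 8.3, 2, -1, 0, 0, 0, 0.5, 8.3, 6, -1, 0, 0, 0, 0.5, 8.3, 12, -1, 0, 0, 0, 0.5, 8.3, 12, -1, 0, 0, 0, 0.5, 8.3, 12, -1, 0, 0, 0, 0.5, 8.3, 12, -1, 0, 0, 0, 0.5, 8.3, 12, -1])

```text
time: 2.5
tool_pos: [0.499, 0.3151, 0.0531]
ee_rot: [3.138, 0.003, 2.755]
wrist_force: [-0.1, 0.5, 0.9]
width: 0.0938
finger_force: 0.0
```

```bash
python3 -c "
from h import *
go(.497,.317,.004,158.2)"
```

```text
turn [ 0.0033  0.0031 -0.0064] cm [0.27 0.09 4.91] t 2.5 pos [0.499  0.3151 0.0531] yaw [179.81   0.18 157.83] F [-0.1  0.5  0.9] w 0.0938 j [ 0.47  0.25  1.49 -0.    1.4  -0.72]
```

Call:
move_arm(deltas=[0, 0, -0.006, 0.2, 0.1, 3, -1, 0, 0, -0.006, 0.2, 0.1, 4.2, -1, 0, 0, -0.006, 0.2, 0.1, 4.8, -1, 0, 0, -0.006, 0.2, 0.1, 4.8, -1])

```text
time: 2.9
tool_pos: [0.4958, 0.3163, 0.0023]
ee_rot: [-3.141, -0.0, 2.761]
wrist_force: [-1.1, 0.4, 0.7]
width: 0.0943
finger_force: 0.0
```

```bash
python3 -c "
from h import *
go(.497,.317,.004,158.2)"
```

```text
turn [-0.0006 -0.0003  0.0003] cm [-0.08  0.11 -0.17] t 2.9 pos [0.4958 0.3163 0.0023] yaw [-1.7996e+02 -2.0000e-02  1.5822e+02] F [-1.1  0.4  0.7] w 0.0943 j [ 0.47  0.29  1.54 -0.    1.3  -0.72]
```

Call:
move_arm(deltas=[0, 0, 0, 0, 0, -0.2, 1, 0, 0, 0, 0, 0, -0.2, 1, 0, 0, 0, 0, 0, -0.2, 1, 0, 0, 0, 0, 0, -0.2, 1, 0, 0, 0, 0, 0, -0.2, 1, 0, 0, 0, 0, 0, -0.2, 1])

```text
time: 3.5
tool_pos: [0.4961, 0.317, 0.0045]
ee_rot: [3.141, 0.0, 2.762]
wrist_force: [0.7, 0.2, 1.0]
width: 0.0494
finger_force: 29.1
```

```bash
cat >> h.py <<'E'
A=np.radians(11.5); PO=np.array([.6235,-.0432])
def press(px,z,lat=0): # tool over press x=px
    p=PO+np.array([np.cos(A),np.sin(A)])*px+np.array([-np.sin(A),np.cos(A)])*lat; go(p[0],p[1],z,191.5)
E
python3 -c "
from h import *
press(-.17,.105)"
```

```text
turn [ 7.000e-04  5.000e-04 -5.805e-01] cm [-10.97 -38.04 -10.08] t 3.5 pos [0.4961 0.317  0.0045] yaw [1.7995e+02 2.0000e-02 1.5824e+02] F [0.7 0.2 1. ] w 0.0494 j [ 0.47  0.29  1.54  0.    1.31 -0.72]
```

Call:
move_arm(deltas=[0, 0, 0, 0, 0, -4, 1, 0, 0, 0, 0, 0, -8, 1, 0, 0, -0.58, -11, -38, -10, 1, 0, 0, -0.58, -11, -38, -10, 1, 0, 0, -0.58, -11, -38, -10, 1, 0, 0, -0.58, -11, -38, -10, 1, 0, 0, -0.58, -11, -38, -10, 1, 0, 0, -0.58, -11, -38, -10, 1])

```text
time: 4.3
tool_pos: [0.4672, 0.0298, 0.0985]
ee_rot: [-3.141, -0.001, -2.94]
wrist_force: [1.1, -0.4, -2.1]
width: 0.0497
finger_force: 30.0
```

```bash
python3 -c "
from h import *
press(-.17,.105)"
```

```text
turn [-0.0001 -0.0006  0.0006] cm [  3.14 -10.26  -0.65] t 4.3 pos [0.4672 0.0298 0.0985] yaw [-1.7999e+02 -4.0000e-02 -1.6846e+02] F [ 1.1 -0.4 -2.1] w 0.0497 j [-0.06 -0.05  1.72 -0.    1.47 -1.83]
```

Call:
move_arm(deltas=[0, 0, 0, 3.1, -10.2, -0.5, 1, 0, 0, 0, 3.1, -10.2, -0.5, 1, 0, 0, 0, 3.1, -10.2, -0.5, 1, 0, 0, 0, 3.1, -10.2, -0.5, 1, 0, 0, 0, 3.1, -10.2, -0.5, 1])

```text
time: 4.8
tool_pos: [0.4579, -0.0738, 0.1035]
ee_rot: [3.14, -0.001, -2.941]
wrist_force: [0.0, -0.6, -2.1]
width: 0.0496
finger_force: 30.0
```

Run:
```python
from h import *
press(-.17,.045)
s=snap('top','top2');snap('scene','scene2')
a=cv2.resize(s['image'][130:250,250:340],None,fx=5,fy=5,interpolation=2);t=load('scene2')['image'][190:300,235:305]
b=cv2.resize(t,None,fx=5,fy=5,interpolation=2);b=np.pad(b,((0,600-b.shape[0]),(0,0),(0,0)))
cv2.imwrite('pics/c2.png',np.hstack([a,b[:,:340]])[:,:,::-1])
```

```text
turn [ 0.0012 -0.0005 -0.0002] cm [ 0.15 -0.31  5.85] t 4.8 pos [ 0.4579 -0.0738  0.1035] yaw [ 1.7993e+02 -3.0000e-02 -1.6851e+02] F [ 0.  -0.6 -2.1] w 0.0496 j [-0.28 -0.06  1.73  0.    1.48 -2.05]
```

View pics/c2.png

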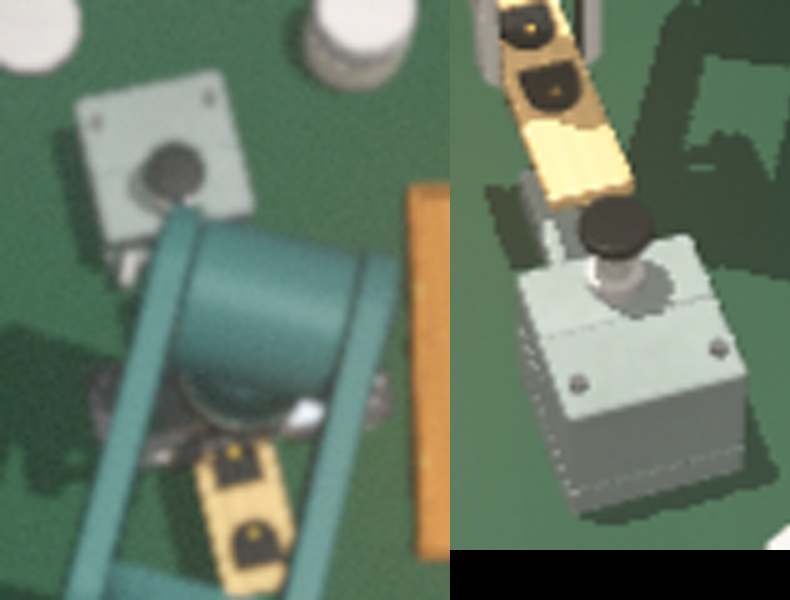

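Crop: the board is held level and in line with the press. Its bare-end top corners are at scene (254,231) and (271.6,227.6). I'll check the lateral offset.

Run:
```python
from h import *
s=load('scene2');P=plane(s,[(254,230.5),(271.6,227)],.111);M=P.mean(0)[:2]
def pf(M):
    d=M-PO;return d@[np.cos(A),np.sin(A)],d@[-np.sin(A),np.cos(A)]
print('end',P.round(4),pf(M)); o=robot.get_obs(); print('tool',pf(o['tool_pos'][:2]))
h=cv2.cvtColor(s['image'],cv2.COLOR_RGB2HSV)
# press in the same view (same calibration): head top corners plane .097
g=cv2.inRange(h,(35,0,170),(95,60,255));k=np.zeros_like(g);k[230:275,240:300]=g[230:275,240:300]
c=max(cv2.findContours(k,0,1)[0],key=cv2.contourArea).reshape(-1,2);P=plane(s,c,.097)[:,:2]
r=cv2.minAreaRect((P*1000).astype(np.float32));print(r,pf(np.array(r[0])/1000))
```

```text
end [[ 0.5768 -0.0782  0.111 ]
 [ 0.5689 -0.027   0.111 ]] (np.float64(-0.051519859458757866), np.float64(0.0008667170610054044))
tool (np.float64(-0.16812300301702923), np.float64(0.0035942953608379563))
((640.1807861328125, -42.02532958984375), (135.91961669921875, 101.6065902709961), 10.625044822692871) (np.float64(0.016580106037333307), np.float64(-0.0021745253210546473))
```

Call:
move_arm(deltas=[0, 0, 0, 0.1, -0.3, 3, 1, 0, 0, 0, 0.1, -0.3, 6, 1, 0, 0, 0, 0.1, -0.3, 7.0, 1, 0, 0, 0, 0.1, -0.3, 7.0, 1, 0, 0, 0, 0.1, -0.3, 7.0, 1, 0, 0, 0, 0.1, -0.3, 7.0, 1])

```text
time: 5.5
tool_pos: [0.4592, -0.0779, 0.0357]
ee_rot: [-3.14, 0.003, -2.941]
wrist_force: [0.7, -0.3, -1.9]
width: 0.0497
finger_force: 30.0
```

```bash
python3 -c "
from h import *
press(-.12,.033)"
```

```text
turn [-0.0016  0.003   0.0002] cm [-4.8   0.13  0.28] t 5.5 pos [ 0.4592 -0.0779  0.0357] yaw [-1.7991e+02  1.7000e-01 -1.6849e+02] F [ 0.7 -0.3 -1.9] w 0.0497 j [-0.29 -0.    1.81 -0.    1.33 -2.06]
```

Call:
move_arm(deltas=[0, 0, 0, -1.5, 0.1, 0.2, 1, 0, 0, 0, -3, 0.1, 0.3, 1, 0, 0, 0, -4, 0.1, 0.3, 1, 0, 0, 0, -5, 0.1, 0.3, 1, 0, 0, 0, -5.5, 0.1, 0.3, 1, 0, 0, 0, -5.8, 0.1, 0.3, 1, 0, 0, 0, -5.8, 0.1, 0.3, 1])

```text
time: 6.2
tool_pos: [0.5144, -0.0654, 0.0309]
ee_rot: [-3.142, -0.0, -2.941]
wrist_force: [-0.5, -0.3, -1.2]
width: 0.0495
finger_force: 30.0
```

```bash
python3 -c "
from h import *
press(-.09,.0295)"
```

```text
turn [-0.0001 -0.0002 -0.0004] cm [-2.13  0.    0.14] t 6.2 pos [ 0.5144 -0.0654  0.0309] yaw [-1.8000e+02 -1.0000e-02 -1.6852e+02] F [-0.5 -0.3 -1.2] w 0.0495 j [-0.24  0.12  1.69 -0.    1.33 -2.01]
```

Call:
move_arm(deltas=[0, 0, 0, -0.6, 0, 0.1, 1, 0, 0, 0, -1.2, 0, 0.1, 1, 0, 0, 0, -1.6, 0, 0.1, 1, 0, 0, 0, -1.8, 0, 0.1, 1, 0, 0, 0, -1.8, 0, 0.1, 1])

```text
time: 6.7
tool_pos: [0.5322, -0.0617, 0.0299]
ee_rot: [-3.142, -0.0, -2.941]
wrist_force: [0.5, 0.1, -1.8]
width: 0.0495
finger_force: 30.0
```

Call:
move_arm(deltas=[0, 0, 0, -0.2, 0, 0, 1, 0, 0, 0, -0.2, 0, 0, 1])

```text
time: 6.9
tool_pos: [0.534, -0.0614, 0.0299]
ee_rot: [-3.141, 0.0, -2.941]
wrist_force: [-0.4, -0.3, -1.4]
width: 0.0495
finger_force: 30.0
```

Call:
move_arm(deltas=[0, 0, 0, -0.2, 0, 0, 1, 0, 0, 0, -0.2, 0, 0, 1])

```text
time: 7.1
tool_pos: [0.5354, -0.061, 0.0297]
ee_rot: [3.141, -0.001, -2.941]
wrist_force: [-0.9, 0.0, -1.3]
width: 0.0496
finger_force: 30.0
```

Call:
move_arm(deltas=[0, 0, 0, -0.2, 0, 0, 1, 0, 0, 0, -0.2, 0, 0, 1])

```text
time: 7.3
tool_pos: [0.5355, -0.061, 0.0295]
ee_rot: [3.141, -0.006, -2.941]
wrist_force: [-6.5, -1.2, 1.6]
width: 0.0498
finger_force: 30.0
```

Call:
move_arm(deltas=[0, 0, 0, -0.2, 0, 0, 1, 0, 0, 0, -0.2, 0, 0, 1])

```text
time: 7.5
tool_pos: [0.5355, -0.0609, 0.0295]
ee_rot: [3.141, -0.01, -2.941]
wrist_force: [-11.1, -1.7, 5.4]
width: 0.0493
finger_force: 30.0
```

Call:
move_arm(deltas=[0, 0, 0, -0.1, 0, 0, 1, 0, 0, 0, -0.1, 0, 0, 1])

```text
time: 7.7
tool_pos: [0.5355, -0.0609, 0.0295]
ee_rot: [3.141, -0.013, -2.942]
wrist_force: [-13.0, -3.1, 6.9]
width: 0.0496
finger_force: 30.0
```

Call:
move_arm(deltas=[0, 0, 0, 0.3, 0, 0.05, 1, 0, 0, 0, 0.35, 0, 0.1, 1, 0, 0, 0, 0.35, 0, 0.1, 1])

```text
time: 8.0
tool_pos: [0.5355, -0.061, 0.0295]
ee_rot: [3.141, -0.004, -2.942]
wrist_force: [-6.7, -1.3, 3.9]
width: 0.0496
finger_force: 30.0
```

Call:
move_arm(deltas=[0, 0, 0, 0, 0, 0, -0.2, 0, 0, 0, 0, 0, 0, -0.6, 0, 0, 0, 0, 0, 0, -1, 0, 0, 0, 0, 0, 0, -1, 0, 0, 0, 0, 0, 0, -1])

```text
time: 8.5
tool_pos: [0.5376, -0.0607, 0.029]
ee_rot: [-3.141, 0.0, -2.941]
wrist_force: [-0.3, -0.1, 0.4]
width: 0.0849
finger_force: 0.0
```

```bash
python3 -c "
from h import *
press(-.225,.14)"
```

```text
turn [-0.0001  0.0004 -0.0004] cm [ 1.373e+01 -1.000e-02 -1.111e+01] t 8.5 pos [ 0.5376 -0.0607  0.029 ] yaw [-1.7999e+02  2.0000e-02 -1.6852e+02] F [-0.3 -0.1  0.4] w 0.0849 j [-0.22  0.17  1.64  0.    1.33 -1.99]
```

Call:
move_arm(deltas=[0, 0, 0, 0, 0, -3, -1, 0, 0, 0, 0, 0, -6, -1, 0, 0, 0, 3, 0, -9, 1, 0, 0, 0, 7, 0, -9, 1, 0, 0, 0, 12, 0, -9, 1, 0, 0, 0, 14.3, 0, -9, 1, 0, 0, 0, 14.3, 0, -9, 1, 0, 0, 0, 14.3, 0, -9, 1])

```text
time: 9.3
tool_pos: [0.3978, -0.0893, 0.1193]
ee_rot: [-3.141, 0.002, -2.942]
wrist_force: [0.4, 0.1, 0.0]
width: 0.0493
finger_force: 0.0
```

Run:
```python
from h import *
press(-.212,.027)
```

```text
turn [-0.0007  0.0019 -0.0012] cm [-1.82  0.02  9.24] t 9.3 pos [ 0.3978 -0.0893  0.1193] yaw [-1.7996e+02  1.1000e-01 -1.6857e+02] F [0.4 0.1 0. ] w 0.0493 j [-0.36 -0.21  1.82  0.    1.53 -2.13]
```

Call:
move_arm(deltas=[0, 0, 0, 0, 0, 4, 1, 0, 0, 0, 0, 0, 8, 1, 0, 0, 0, 0, 0, 9.2, 1, 0, 0, 0, 0, 0, 9.2, 1, 0, 0, 0, -0.6, 0, 9.2, 1, 0, 0, 0, -1.2, 0, 9.2, 1, 0, 0, 0, -1.7, 0, 9.2, 1, 0, 0, 0, -1.7, 0, 9.2, 1])

```text
time: 10.1
tool_pos: [0.4156, -0.086, 0.0282]
ee_rot: [-3.14, 0.002, -2.941]
wrist_force: [-0.2, -0.4, 0.6]
width: 0.0004
finger_force: 0.0
```

Call:
move_arm(deltas=[0, 0, 0, -0.2, 0, 0, 1, 0, 0, 0, -0.3, 0, 0, 1, 0, 0, 0, -0.3, 0, 0, 1])

```text
time: 10.4
tool_pos: [0.4168, -0.0852, 0.027]
ee_rot: [-3.141, 0.0, -2.941]
wrist_force: [0.1, 0.5, 0.5]
width: 0.0005
finger_force: 0.0
```

Call:
move_arm(deltas=[0, 0, 0, -0.2, 0, 0, 1, 0, 0, 0, -0.3, 0, 0, 1, 0, 0, 0, -0.3, 0, 0, 1])

```text
time: 10.7
tool_pos: [0.4196, -0.0846, 0.0269]
ee_rot: [-3.142, -0.001, -2.941]
wrist_force: [-0.2, -0.3, -0.0]
width: 0.0007
finger_force: 0.4
```

Call:
move_arm(deltas=[0, 0, 0, -0.2, 0, 0, 1, 0, 0, 0, -0.3, 0, 0, 1, 0, 0, 0, -0.3, 0, 0, 1])

```text
time: 11.0
tool_pos: [0.4196, -0.0846, 0.0268]
ee_rot: [3.141, -0.008, -2.941]
wrist_force: [-9.4, -2.2, 7.2]
width: 0.0005
finger_force: 4.7
```

Call:
move_arm(deltas=[0, 0, 0, -0.2, 0, 0, 1, 0, 0, 0, -0.3, 0, 0, 1, 0, 0, 0, -0.3, 0, 0, 1])

```text
time: 11.3
tool_pos: [0.4197, -0.0846, 0.0269]
ee_rot: [3.141, -0.015, -2.941]
wrist_force: [-16.4, -2.5, 13.7]
width: 0.0006
finger_force: 8.7
```

Call:
move_arm(deltas=[0, 0, 0, 2, 0, 0, 1, 0, 0, 0, 3, 0, 0, 1, 0, 0, 0, 3, 0, -5, 1, 0, 0, 0, 3, 0, -10, 1, 0, 0, 0, 3, 0, -15, 1, 0, 0, 0, 3, 0, -17, 1, 0, 0, 0, 1, 0, -17, 1, 0, 0, 0, -3, 0, -17, 1])

```text
time: 12.1
tool_pos: [0.4558, -0.0779, 0.1994]
ee_rot: [-3.139, 0.005, -2.943]
wrist_force: [-0.4, -0.6, -0.1]
width: 0.0007
finger_force: 0.0
```

Run:
```python
from h import *
press(0,.17)
```

```text
turn [-0.0029  0.0047 -0.0026] cm [-17.11   0.11   3.02] t 12.1 pos [ 0.4558 -0.0779  0.1994] yaw [-179.84    0.27 -168.65] F [-0.4 -0.6 -0.1] w 0.0007 j [-0.29 -0.11  1.58 -0.    1.67 -2.06]
```

Call:
move_arm(deltas=[0, 0, 0, -4.5, 0.1, 0, 1, 0, 0, 0, -9, 0.1, 0, 1, 0, 0, 0, -13.5, 0.1, 0, 1, 0, 0, 0, -17, 0.1, 0, 1, 0, 0, 0, -17, 0.1, 1, 1, 0, 0, 0, -17, 0.1, 2, 1, 0, 0, 0, -17, 0.1, 2, 1, 0, 0, 0, -17, 0.1, 2, 1])

```text
time: 12.9
tool_pos: [0.6202, -0.0429, 0.1769]
ee_rot: [3.141, -0.001, -2.942]
wrist_force: [-0.1, -0.7, -0.2]
width: 0.0006
finger_force: 0.0
```

Run:
```python
from h import *
press(0,.153)
from m import *
snap('top','top3');s=snap('scene','scene3')
t=load('top3')['image'][120:260,240:340];a=cv2.resize(t,None,fx=4,fy=4,interpolation=2);b=cv2.resize(s['image'][180:300,225:305],None,fx=4,fy=4,interpolation=2);b=np.pad(b,((0,560-480),(0,0),(0,0)))
cv2.imwrite('pics/c3.png',np.hstack([a,b])[:,:,::-1])
```

```text
turn [ 0.0001 -0.0005 -0.0012] cm [-0.31 -0.1   2.39] t 12.9 pos [ 0.6202 -0.0429  0.1769] yaw [ 1.7999e+02 -3.0000e-02 -1.6857e+02] F [-0.1 -0.7 -0.2] w 0.0006 j [-0.16  0.25  1.23 -0.    1.65 -1.93]
```

View pics/c3.png

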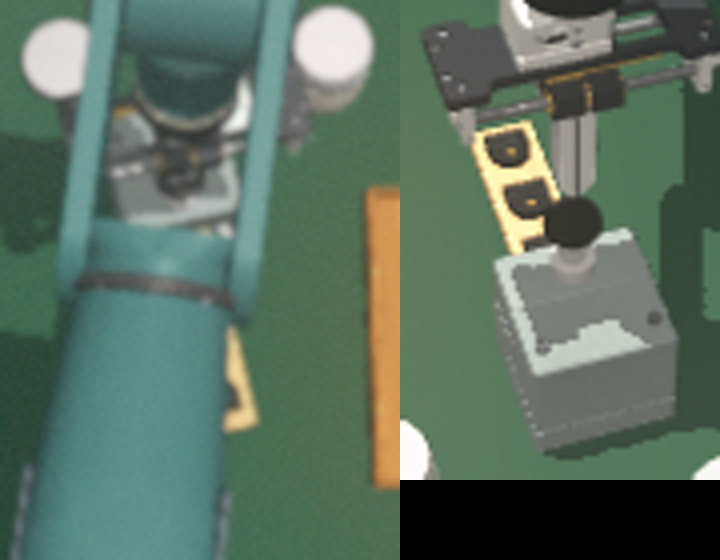

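Crop: the closed fingertip is centred above the knob and the board lies in the throat. Pressing now.

Call:
move_arm(deltas=[0, 0, 0, -0.2, 0, 1.2, 1, 0, 0, 0, -0.2, 0, 2.2, 1, 0, 0, 0, -0.2, 0, 3.0, 1, 0, 0, 0, -0.2, 0, 3.6, 1, 0, 0, 0, -0.2, 0, 4.2, 1, 0, 0, 0, -0.2, 0, 4.5, 1, 0, 0, 0, -0.2, 0, 4.5, 1])

```text
time: 13.7
tool_pos: [0.6231, -0.0422, 0.1342]
ee_rot: [-3.141, 0.001, -2.941]
wrist_force: [-5.7, 0.5, 11.4]
width: 0.0005
finger_force: 5.8
```

Call:
move_arm(deltas=[0, 0, 0, 0, 0, 0.3, 1, 0, 0, 0, 0, 0, 0.4, 1, 0, 0, 0, 0, 0, 0.4, 1])

```text
time: 14.0
tool_pos: [0.6232, -0.0422, 0.1322]
ee_rot: [-3.14, 0.002, -2.941]
wrist_force: [-6.1, 1.2, 15.6]
width: 0.0009
finger_force: 7.6
```

Call:
move_arm(deltas=[0, 0, 0, 0, 0, 0.2, 1, 0, 0, 0, 0, 0, 0.3, 1, 0, 0, 0, 0, 0, 0.3, 1, 0, 0, 0, 0, 0, 0.3, 1])

```text
time: 14.4
tool_pos: [0.6233, -0.0423, 0.1321]
ee_rot: [-3.14, 0.004, -2.941]
wrist_force: [-9.6, 0.9, 24.2]
width: 0.0005
finger_force: 11.7
```

Call:
move_arm(deltas=[0, 0, 0, 0, 0, -1, 1, 0, 0, 0, 0, 0, -2.5, 1, 0, 0, 0, 0, 0, -5, 1, 0, 0, 0, 0, 0, -8, 1, 0, 0, 0, 4, 0, -8, -1, 0, 0, 0, 8, 0, -8, -1, 0, 0, 0, 9, 0, -8, -1, 0, 0, 0, 9, 0, -8, -1])

```text
time: 15.2
tool_pos: [0.5343, -0.0602, 0.2048]
ee_rot: [-3.142, 0.0, -2.942]
wrist_force: [-0.6, 0.9, -0.2]
width: 0.0294
finger_force: 0.0
```

Run:
```python
from h import *
press(-.09,.0295)
s=snap('scene','scene4')
ys,xs=np.where(np.ones(s['depth'].shape));P=depthpts(s,np.c_[xs,ys]);q=P[(abs(P[:,0]-.625)<.03)&(abs(P[:,1]+.043)<.03)&(P[:,2]>.11)&(P[:,2]<.17)];print('knob z',np.percentile(q[:,2],[10,50,90]))
a=s['image'][180:290,225:305].astype(int);b=load('scene3')['image'][180:290,225:305]
cv2.imwrite('pics/c4.png',cv2.resize(s['image'][180:290,225:305],None,fx=5,fy=5,interpolation=2)[:,:,::-1])
```

```text
turn [-0.0001  0.0003 -0.0014] cm [-0.08 -0.11 17.53] t 15.2 pos [ 0.5343 -0.0602  0.2048] yaw [-1.8000e+02  2.0000e-02 -1.6858e+02] F [-0.6  0.9 -0.2] w 0.0294 j [-0.22  0.06  1.4   0.    1.68 -1.99]
knob z [0.12248056 0.14811046 0.15063258]
```

View pics/c4.png

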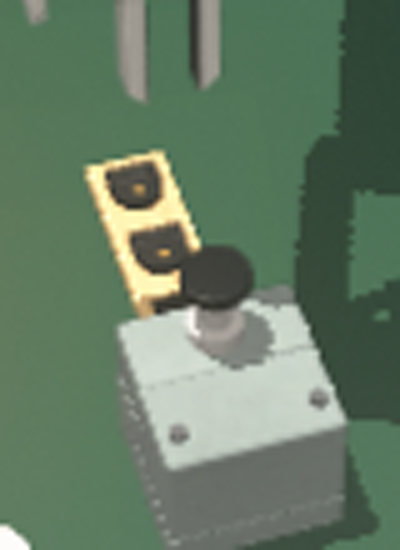

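The knob is back up at z≈0.148, crop (218,275), and the board is still in place. I'll regrip it.

Call:
move_arm(deltas=[0, 0, 0, -0.1, -0.1, 2, -1, 0, 0, 0, -0.1, -0.1, 4, -1, 0, 0, 0, -0.1, -0.1, 7, -1, 0, 0, 0, -0.1, -0.1, 10, -1, 0, 0, 0, -0.1, -0.1, 10, -1, 0, 0, 0, -0.1, -0.1, 10, -1])

```text
time: 15.85
tool_pos: [0.537, -0.0606, 0.1045]
ee_rot: [3.141, -0.001, -2.941]
wrist_force: [0.6, -0.1, 0.5]
width: 0.081
finger_force: 0.0
```

Run:
```python
from h import *
press(-.09,.0295)
```

```text
turn [ 0.0006 -0.0012 -0.    ] cm [ 0.16 -0.02  7.5 ] t 15.85 pos [ 0.537  -0.0606  0.1045] yaw [ 1.7997e+02 -7.0000e-02 -1.6850e+02] F [ 0.6 -0.1  0.5] w 0.081 j [-0.22  0.11  1.55  0.    1.48 -1.99]
```

Call:
move_arm(deltas=[0, 0, 0, 0.1, 0, 4, -1, 0, 0, 0, 0.1, 0, 6.5, -1, 0, 0, 0, 0.1, 0, 7.4, -1, 0, 0, 0, 0.1, 0, 7.4, -1, 0, 0, 0, 0.1, 0, 7.4, -1])

```text
time: 16.35
tool_pos: [0.5372, -0.0614, 0.0331]
ee_rot: [-3.14, 0.004, -2.941]
wrist_force: [0.6, 0.6, 0.3]
width: 0.0943
finger_force: 0.0
```

Call:
move_arm(deltas=[0, 0, 0, 0, 0, 0, 1, 0, 0, 0, 0, 0, 0, 1, 0, 0, 0, 0, 0, 0, 1, 0, 0, 0, 0, 0, 0, 1, 0, 0, 0, 0, 0, 0, 1, 0, 0, 0, 0, 0, 0, 1])

```text
time: 16.95
tool_pos: [0.5353, -0.0611, 0.0309]
ee_rot: [3.142, -0.0, -2.941]
wrist_force: [-0.6, 0.4, 0.7]
width: 0.0493
finger_force: 28.6
```

Call:
move_arm(deltas=[0, 0, 0, 0.5, 0, -0.2, 1, 0, 0, 0, 2, 0, -0.3, 1, 0, 0, 0, 4, 0, -0.3, 1, 0, 0, 0, 7, 0, -0.3, 1, 0, 0, 0, 10, 0, -0.3, 1, 0, 0, 0, 11, 0, -2, 1, 0, 0, 0, 11, 0, -6, 1, 0, 0, 0, 11, 0, -9, 1])

```text
time: 17.75
tool_pos: [0.4265, -0.083, 0.1219]
ee_rot: [3.142, -0.0, -2.942]
wrist_force: [0.9, -0.3, -0.7]
width: 0.0493
finger_force: 30.0
```

Run:
```python
from h import *
go(.510,-.280,.12,179.2)
snap('top','top5')
```

```text
turn [-0.     -0.0005  0.2135] cm [ -4.28 -20.96   0.19] t 17.75 pos [ 0.4265 -0.083   0.1219] yaw [ 1.8000e+02 -3.0000e-02 -1.6857e+02] F [ 0.9 -0.3 -0.7] w 0.0493 j [-0.32 -0.14  1.76 -0.    1.52 -2.09]
```

Call:
move_arm(deltas=[0, 0, 0.213, -4.3, -21, 0, 1, 0, 0, 0.213, -4.3, -21, 0, 1, 0, 0, 0.213, -4.3, -21, 0, 1, 0, 0, 0.213, -4.3, -21, 0, 1, 0, 0, 0.213, -4.3, -21, 0, 1, 0, 0, 0.213, -4.3, -21, 0, 1, 0, 0, 0.213, -4.3, -21, 0, 1])

```text
time: 18.5
tool_pos: [0.5107, -0.2791, 0.1199]
ee_rot: [3.14, -0.002, 3.129]
wrist_force: [0.1, 0.8, -2.0]
width: 0.0493
finger_force: 30.0
```

Run:
```python
from h import *
go(.510,-.280,.012,179.2)
s=snap('scene','scene6')
cv2.imwrite('pics/c6.png',cv2.resize(s['image'][120:300,120:270],None,fx=4,fy=4,interpolation=2)[:600,:,::-1])
```

```text
turn [ 0.002  -0.0019  0.0012] cm [ 0.05 -0.12 10.79] t 18.5 pos [ 0.5107 -0.2791  0.1199] yaw [ 1.7988e+02 -1.1000e-01  1.7927e+02] F [ 0.1  0.8 -2. ] w 0.0493 j [-0.6   0.19  1.42  0.    1.53 -2.16]
```

View pics/c6.png

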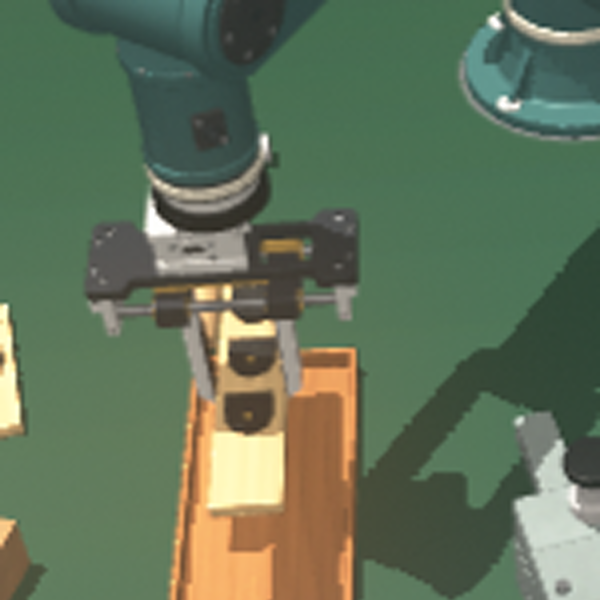

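Call:
move_arm(deltas=[0, 0, 0, 0, -0.1, 4, 1, 0, 0, 0, 0, -0.1, 7, 1, 0, 0, 0, 0, -0.1, 9, 1, 0, 0, 0, 0, -0.1, 10, 1, 0, 0, 0, 0, -0.1, 10.5, 1, 0, 0, 0, 0, -0.1, 10.5, 1])

```text
time: 19.15
tool_pos: [0.5116, -0.2806, 0.0164]
ee_rot: [-3.141, 0.0, 3.13]
wrist_force: [0.0, 0.0, -1.7]
width: 0.0496
finger_force: 30.0
```

Call:
move_arm(deltas=[0, 0, 0, 0, 0, 0.2, 1, 0, 0, 0, 0, 0, 0.2, 1, 0, 0, 0, 0, 0, 0.2, 1])

```text
time: 19.45
tool_pos: [0.512, -0.2816, 0.0149]
ee_rot: [-3.141, 0.001, 3.129]
wrist_force: [0.2, 0.2, -1.8]
width: 0.0492
finger_force: 30.0
```

Call:
move_arm(deltas=[0, 0, 0, 0, 0, 0.2, 1, 0, 0, 0, 0, 0, 0.2, 1])

```text
time: 19.65
tool_pos: [0.5114, -0.2813, 0.0118]
ee_rot: [-3.142, -0.0, 3.129]
wrist_force: [-0.2, -0.0, -1.8]
width: 0.0497
finger_force: 30.0
```

Call:
move_arm(deltas=[0, 0, 0, 0, 0, 0.15, 1, 0, 0, 0, 0, 0, 0.15, 1])

```text
time: 19.85
tool_pos: [0.5116, -0.2814, 0.0109]
ee_rot: [-3.141, 0.0, 3.129]
wrist_force: [-1.0, 0.4, 1.7]
width: 0.0497
finger_force: 30.0
```

Call:
move_arm(deltas=[0, 0, 0, 0, 0, 0, -0.2, 0, 0, 0, 0, 0, 0, -0.5, 0, 0, 0, 0, 0, 0, -0.5, 0, 0, 0, 0, 0, 0, -0.5, 0, 0, 0, 0, 0, -1, -0.5, 0, 0, 0, 0, 0, -4, -0.5, 0, 0, 0, 0, 0, -9, -0.5, 0, 0, 0, 0, 0, -14, -0.5])

```text
time: 20.65
tool_pos: [0.5109, -0.2808, 0.1518]
ee_rot: [3.141, -0.001, 3.129]
wrist_force: [-0.0, 0.4, -0.1]
width: 0.0706
finger_force: 0.0
```

Call:
move_arm(deltas=[0, 0, 0, 0, 0, -5, -0.5, 0, 0, 0, 10, 10, -10, -0.5, 0, 0, 0, 20, 10, -10, -0.5, 0, 0, 0, 20, 10, -10, -0.5, 0, 0, 0, 20, 10, -10, -0.5, 0, 0, 0, 20, 10, -10, -0.5])

```text
time: 21.25
tool_pos: [0.3107, -0.1775, 0.2522]
ee_rot: [-3.139, 0.002, 3.129]
wrist_force: [0.3, -0.1, 0.6]
width: 0.0702
finger_force: 0.0
```

Run:
```python
from h import *
o=robot.get_obs();print(o['time'],o['tool_pos'],o['wrist_force'],o['width'])
snap('scene','scene7');snap('top','top7')
```

```text
21.25 [ 0.31066617 -0.1774689   0.25221479] [ 0.32942951 -0.08696153  0.55291311] 0.07018964949697437
```

View pics/scene7.png

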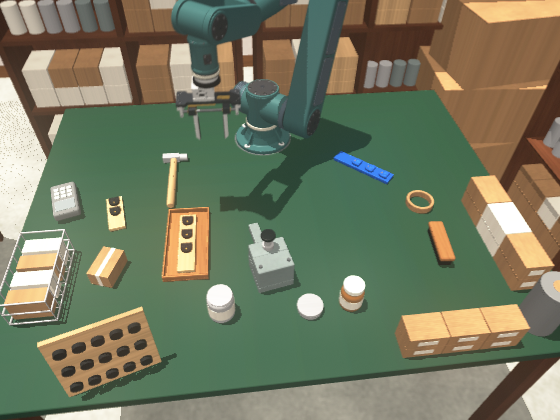

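The board lies flat inside the tray at scene (187,243) with its heels up. The bystanders have not moved, and the robot is clear of everything.

```bash
python3 -c "
from h import *
print(robot.close_job())"
```

```text
the job is handed in; nothing more can be done
None
```

The board's bare end was stamped fully home in the press and the knob sprang back up; the board now lies heels up in the wooden tray, nothing else disturbed, and the job was handed in at about 21 s of robot time.

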